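Stack the vial cases and hold the sample cooler open

TASK

Build a square column of three vial cases on the mat: set the blue-lidded and the yellow-lidded case, in either order, upright and squarely on the white-lidded case that already stands there; there is glass inside, so set them down, do not drop or tip them, and leave the red-lidded case and everything else on the bench alone. Then pull the cooler's self-closing sliding cover open by its black handle until its blue front edge lies over the green line, and hold it there so that I can lower the column in: finish while still holding the handle, do not let go.

Things in the scene. Friction and masses are not known exactly. Their poses are not given: they have to be found in the camera images.
- mat: dark grey anti-slip mat, 120 x 160 x 3 mm, fixed flat on the bench; origin at the centre of its underside
- case_white: closed case of glass vials with a white lid, 56 mm (its x) x 100 mm (its y) x 42 mm high, about 0.16 kg, loose; stands on the mat; origin at the centre of its underside, z up. All four cases have this shape, flat on top and underneath
- case_blue: the same case with a blue lid, loose on the bench to start with; origin at the centre of its underside, x across its 56 mm width, y along its 100 mm length
- case_yellow: the same case with a yellow lid, loose on the bench to start with; origin and axes as for the blue one
- case_red: the same case with a red lid (used vials), loose; not part of the job, to be left where it is; origin and axes as for the others
- chest: white bench-top sample cooler, an insulated chest 340 mm (its x) x 240 mm (its y), fixed to the bench; origin at the centre of its underside. Its front (-x) faces roughly towards the robot. The front half of its top is a fixed white lid, 211 mm above the bench; the rear half is a well shut by a sliding glass cover, whose top lies 227 mm above the bench, as do the tops of the two side rails
- cover: the sliding cover: a glass pane in a metal frame 170 mm (x) x 208 mm (y) x 12 mm with a blue front edge bar and the black handle; origin at the middle of its front edge, underside; axes as the cooler's
- cover_travel (a joint): how far the sliding cover is open, m: 0 shut; grows as the cover slides over the fixed lid along the cooler's -x, horizontally; end stop at 0.145. Gas struts push it shut all the time: about 7 N when shut, 11 N at 0.145; nothing latches it
- cover_edge (a point): the middle of the cover's blue front edge, at the cover's top face; moves with the cover; axes as the cooler's
- cover_handle (a point): middle of the bar of the black bow handle on the sliding cover: a round bar 12 mm thick, its straight part 96 mm long along the cooler's y, with a leg at each end; this point is 34 mm above the cover's top face (28 mm clear beneath the bar) and 45 mm behind the cover's front edge; moves with the cover; axes as the cooler's
- mark: green line of tape 8 mm wide across the fixed lid, along the cooler's y; origin on the line's centre line; x axis as the cooler's x. The cover is at the mark when cover_edge stands over this line (the same x along the cooler)
- amber_bottle: bystander: brown glass bottle with a black cap, 62 mm thick, 150 mm high, loose; origin under its base
- septa_jar: bystander: white jar with a green cap, 48 mm thick, 55 mm high, loose; origin under its base
- spanner: bystander: steel spanner, 150 mm long along its x, lying loose; origin under its middle
- liner_carton: bystander: cardboard carton 70 x 110 x 50 mm, loose; origin under its centre
- solvent_bottle: bystander: clear glass bottle with a blue cap, 72 mm thick, 170 mm high, loose; origin under its base
Things that resemble listed ones, but are neither listed nor needed, are in the scene too. What is shaped like the case_white but turquoise is not meant.

How it is judged:
By the outcome, as a careful person would: the job done as asked, in the order asked, and still so for the second after the job is handed in, while the arm keeps its last pose, push and grip.
It also fails if it takes over 67 s, if anything falls off the work surface, if the arm or the gripper's body presses on something with over 40 N, if the wrist force passes 120 N, or if a joint passes its speed limit or range.

ROBOT

A 6-joint arm with a two-finger parallel gripper is mounted at the origin on the work surface. World frame = base frame: x ahead of the robot, y to its left, z up, the work surface at z = 0. Lengths are in m, angles in rad, forces in N, time in s.
With the tool pointing down it reaches from about 0.3 to 0.775 m from the base axis. Payload 14.6 kg.
Tool frame: the origin (TCP) lies at the centre of the arm's flange, where the gripper is bolted on; the fingertips stand 199 mm ahead of it and the grasp point (between the pads) lies 180 mm ahead of it; z points along the fingers, y is the line along which they close (so a half turn about z gives the same grasp; the last joint's range is limited). The gripper opens to 94 mm and grips with 3 to 60 N. Pads are 16 mm wide; open, the fingers measure 119 mm over their backs; the gripper's body (75 mm by 177 mm) begins 78 mm behind the grasp point.
Start: joints at [1.268, 0.3, 1.521, -0, 1.321, -0.067], TCP at [0.128, 0.535, 0.405] pointing down, gripper open.
Joint ranges: [-3.03, 3.03], [-0.79, 2.21], [0.23, 2.52], [-1.04, 4.18], [0, 3.07], [-2.55, 2.55]. Speed limits (rad/s): [2.22, 2.22, 2.57, 3.14, 3.14, 3.14].

INTERFACE

Orientations are given as a unit quaternion [x, y, z, w].
In Python, from rig import robot, cams gives the robot as it stands.
- The arm moves only by the tool jog_arm, never from a script. Its argument "motion" is a list that holds one entry, the list of rows, each a list of 4 numbers: the shift along the tool's x, y, z in units of 50 mm (1.0 is 50 mm), then the turn about the tool's z in units of 8 degrees (1.0 is 8 degrees). A call has 1 to 5 rows; each row shifts and turns the commanded pose from where the row before left it, along the tool's axes as they then stand; what a row does not reach is not made up. A row lasts 1/10 s, in which the tool goes at most 50 mm and 8.59 degrees, less where a joint would pass 70% of its speed; a pose out of reach is approached as far as the arm can. A call is refused whole if a number of a shift passes 1 or a number of a turn 1, either way. A call with a gripper value outside its range is refused whole. "fingers" is the opening, from 0 (shut) to 1 (fully open), set as the call begins (left out, the last holds). The fingers move at their own pace and stop on an object; "grip_force" is the grip in N (left out, the last holds). Time passes only in rows, so rows that do not move let the fingers close. It gives the time, the measured TCP pose, the force, the opening and the grip force at its end, in the units of the state.
- robot.get_state(): the state, without advancing time (a new reading comes with each control period).
- cams.read_camera(name): name is "scene" or "top" or "wrist"; returns the picture (384x512x3 uint8, red, green, blue); there is no depth.
- cams.camera_params(name): a dict with "fx", "fy", "cx", "cy" (pixels), "k1" (the pictures are not rectified: a ray, as slopes to the right and down, at radius r is drawn at 1 + k1 r^2 times it, then the intrinsics apply), "position" and "orientation" of the camera in the world; the wrist camera has in their place "mount" (4x4, takes a point from camera to tool coordinates, whose origin is the TCP and whose axes are the flange's). Camera axes: x right, y down, z forward; pixel columns grow to the right and rows downward; lengths in m; the calibration is good to about 2 mm. A picture is of the moment at which its call begins: read the wrist's pose just before it. camera_params takes no time and is no camera call.
- robot.sign_off(): hands the job in; it is judged then, once.
The state is a dict: "time_s": time; "qpos": joint angles; "dq": joint speeds; "joint_efforts": joint torques, N m; "tool_pos": TCP position; "tool_rot": TCP orientation; "force": force on the tool from outside, world axes, zero at the start; "wrist_torque": the same for the moment, N m; "opening": opening from 0.0 (shut) to 1.0 (fully open); "grasp_force": force on a finger pad.
Only numpy, scipy, OpenCV 4.12 (cv2) and the standard library are available. Lean on these libraries where they do the work, as an engineer would, in place of code of your own. Each camera call takes 0.05 s, during which the arm holds its last target. There are 200 camera calls.

## Working session

There is one attempt and no reset: what is moved stays moved. The work goes in short steps, Python scripts to look and compute and a tool call to move; the robot and the scene stay as the last step left them, time stands still between calls to the robot, and variables do not carry over. Pictures are saved under pics/ and viewed, at most 10 in all, crops included, and the job is handed in when it is done.

Besides the shell and the picture viewer there is one more tool, called after ">>>" as name(argument=value, ...) on one line, values as JSON. jog_arm: Moves the arm, as the interface text tells. Its arguments: {"type":"object","properties":{"motion":{"type":"array","items":{"type":"array","items":{"type":"array","items":{"type":"number"}}}},"fingers":{"type":"number"},"grip_force":{"type":"number"}},"required":["motion"]}

```bash
mkdir -p pics; ls
python3 - <<'E'
from rig import robot,cams
import cv2,numpy as np
s=robot.get_state();print(s)
for n in("top","scene"):
    im=cams.read_camera(n);cv2.imwrite(f"pics/{n}0.png",cv2.resize(im[:,:,::-1],(768,576),interpolation=cv2.INTER_CUBIC));np.save(f"pics/{n}0.npy",im)
    print(n,cams.camera_params(n))
print(cams.camera_params("wrist"))
E
```

```text
pics
{'time_s': 0.0, 'qpos': array([ 1.26839077e+00,  3.00497403e-01,  1.52159746e+00,  1.55527824e-05,
        1.32070440e+00, -6.66128080e-02]), 'dq': array([-0.00036719,  0.00165748, -0.00020608,  0.00087182, -0.00190346,
        0.00084744]), 'joint_efforts': array([-1.30446566e-03, -5.31778944e+01, -3.52747750e+01,  7.07415026e-02,
        2.43245781e-02, -9.58158012e-05]), 'tool_pos': array([0.12848679, 0.53474871, 0.40406483]), 'tool_rot': array([ 1.17625340e-01,  9.93057861e-01, -5.91684119e-04, -1.18090497e-04]), 'force': array([ 0.24636978,  0.27853532, -0.59113123]), 'wrist_torque': array([0.04421822, 0.00586236, 0.0153046 ]), 'grasp_force': 0.0, 'opening': 0.9966896370464756}
top {'fx': 366.85682320516474, 'fy': 366.85682320516474, 'cx': 259.24546730366563, 'cy': 193.31915666012262, 'k1': 0.026242665329518876, 'position': array([ 0.33340934, -0.14230294,  1.30126017]), 'orientation': array([ 0.70546067, -0.70505571,  0.05272118, -0.04941838])}
scene {'fx': 373.7794923555985, 'fy': 373.7794923555985, 'cx': 258.61292653073787, 'cy': 194.7456383006656, 'k1': -0.1109988716199817, 'position': array([ 0.98446557, -0.87475707,  0.79488045]), 'orientation': array([ 0.8486579 ,  0.25804293, -0.12249553, -0.44518363])}
{'fx': 265.4072322767477, 'fy': 265.4072322767477, 'cx': 254.9198873587275, 'cy': 190.21897053275868, 'k1': -0.03151968502383852, 'mount': array([[ 5.78175259e-04, -9.70735743e-01, -2.40149501e-01,
         6.97243783e-02],
       [ 9.99999784e-01,  6.36549987e-04, -1.65508116e-04,
        -1.31202751e-05],
       [ 3.13531806e-04, -2.40149353e-01,  9.70735901e-01,
         2.06818070e-02],
       [ 0.00000000e+00,  0.00000000e+00,  0.00000000e+00,
         1.00000000e+00]])}
```

View pics/top0.png

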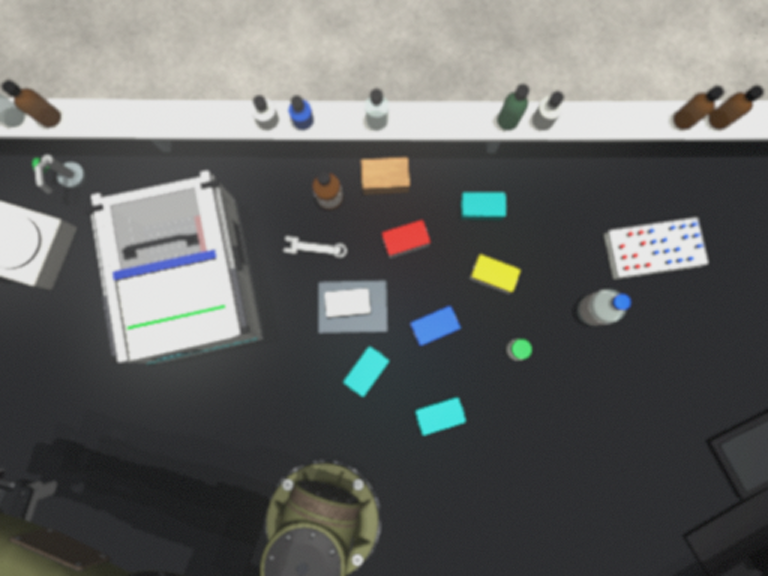

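View pics/scene0.png

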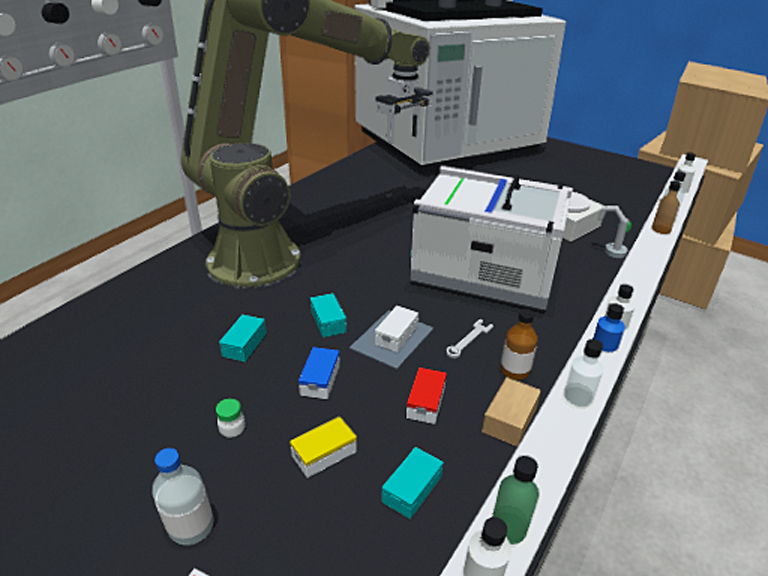

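Top view at 768x576 shows these candidates:
- Blue lid at (436,325). The blue bottle at (301,112) is not a case.
- Yellow lid at (496,273).
- White lid on the mat at (347,302). The rack at (656,247) is not a case.
- Red lid at (406,238), to be avoided.
- Turquoise decoys at (484,204), (366,371) and (441,416).

The cover's blue bar is at about (165,265) and the green line at about (177,317).

```bash
cat > h.py <<'E'
import numpy as np,cv2
from scipy.spatial.transform import Rotation as R
from rig import robot,cams
def campose(n,s=None):
    p=cams.camera_params(n)
    if n!="wrist": Rm=R.from_quat(p["orientation"]).as_matrix();t=np.array(p["position"])
    else:
        T=R.from_quat(s["tool_rot"]).as_matrix();m=p["mount"];Rm=T@m[:3,:3];t=np.array(s["tool_pos"])+T@m[:3,3]
    K=np.array([[p["fx"],0,p["cx"]],[0,p["fy"],p["cy"]],[0,0,1]]);return K,np.array([p["k1"],0,0,0,0]),Rm,t
def back(c,px,z):
    K,d,Rm,t=c
    u=cv2.undistortPoints(np.array(px,float).reshape(-1,1,2),K,d).reshape(-1,2)
    r=np.c_[u,np.ones(len(u))]@Rm.T
    return (t+r*((z-t[2])/r[:,2])[:,None])[:,:2]
def proj(c,P):
    K,d,Rm,t=c
    return cv2.projectPoints((np.array(P,float).reshape(-1,3)-t)@Rm,np.zeros(3),np.zeros(3),K,d)[0].reshape(-1,2)
def mask(im,name):
    h=cv2.cvtColor(im,cv2.COLOR_RGB2HSV);H,S,V=[h[...,i].astype(int) for i in range(3)]
    f={"blue":(H>102)&(H<125)&(S>110)&(V>90),"yellow":(H>22)&(H<36)&(S>120)&(V>90),"red":((H<8)|(H>172))&(S>130)&(V>90),"green":(H>45)&(H<75)&(S>110)&(V>90),"white":(S<40)&(V>190),"turq":(H>80)&(H<97)&(S>110)&(V>90)}[name]
    return f.astype(np.uint8)
def rects(c,im,name,z,amin=150):
    cs,_=cv2.findContours(mask(im,name),cv2.RETR_EXTERNAL,cv2.CHAIN_APPROX_NONE);o=[]
    for k in cs:
        a=cv2.contourArea(k)
        if a<amin: continue
        w=back(c,k.reshape(-1,2),z).astype(np.float32)*1000
        (x,y),_,_=r=cv2.minAreaRect(w);b=cv2.boxPoints(r);e0,e1=b[1]-b[0],b[2]-b[1]
        L,W=(e0,e1) if np.linalg.norm(e0)>np.linalg.norm(e1) else (e1,e0)
        o.append((k.reshape(-1,2).mean(0).round(),x/1e3,y/1e3,np.linalg.norm(L),np.linalg.norm(W),np.degrees(np.arctan2(L[1],L[0]))%180))
    return o
def show(o):
    for k in o: print("  px",k[0],"xy %.4f %.4f LxW %.0f %.0f longdir %.1f"%k[1:])
E
python3 - <<'E'
from h import *
im=np.load("pics/top0.npy");c=campose("top")
for n,z in(("blue",.042),("yellow",.042),("red",.042),("white",.045),("turq",.042),("blue",.227),("green",.211)):
    print(n,z);show(rects(c,im,n,z,60))
print(R.from_quat(robot.get_state()["tool_rot"]).as_matrix().round(3))
print(proj(c,[[0,0,0],[.5,0,0],[.128,.535,.2]]))
im2=im[:,:,::-1][110:240,190:370];cv2.imwrite("pics/crop.png",cv2.resize(im2,None,fx=4,fy=4,interpolation=cv2.INTER_CUBIC))
E
```

```text
blue 0.042
  px [290. 217.] xy 0.4360 -0.2535 LxW 107 64 longdir 113.1
  px [415. 201.] xy 0.4925 -0.6838 LxW 39 38 longdir 176.4
  px [109. 176.] xy 0.5765 0.3727 LxW 231 18 longdir 103.0
  px [200.  75.] xy 0.9496 0.0661 LxW 48 46 longdir 112.1
yellow 0.042
  px [330. 182.] xy 0.5589 -0.3959 LxW 107 62 longdir 68.6
red 0.042
  px [270. 158.] xy 0.6435 -0.1864 LxW 106 61 longdir 108.0
white 0.045
  px [231. 201.] xy 0.4896 -0.0507 LxW 101 57 longdir 95.5
  px [206. 164.] xy 0.6216 0.0305 LxW 119 29 longdir 88.0
  px [442. 163.] xy 0.6186 -0.7720 LxW 207 109 longdir 98.7
  px [ 15. 160.] xy 0.6256 0.7084 LxW 160 145 longdir 162.8
  px [106. 180.] xy 0.5766 0.3711 LxW 399 277 longdir 13.3
  px [338.  47.] xy 1.0556 -0.4386 LxW 70 64 longdir 149.5
  px [295.  29.] xy 1.1304 -0.2836 LxW 85 61 longdir 12.7
  px [12. 26.] xy 1.1270 0.7481 LxW 59 33 longdir 35.8
  px [430.   3.] xy 1.2210 -0.7805 LxW 52 40 longdir 89.4
  px [274.  50.] xy 1.0634 -0.1480 LxW 1841 360 longdir 90.0
  px [152.   4.] xy 1.2159 0.2465 LxW 77 48 longdir 90.7
turq 0.042
  px [293. 277.] xy 0.2333 -0.2627 LxW 108 62 longdir 106.9
  px [244. 247.] xy 0.3324 -0.0956 LxW 108 63 longdir 143.7
  px [322. 136.] xy 0.7244 -0.3710 LxW 107 62 longdir 90.0
blue 0.227
  px [290. 217.] xy 0.4210 -0.2372 LxW 91 55 longdir 113.1
  px [415. 201.] xy 0.4691 -0.6042 LxW 33 32 longdir 176.4
  px [109. 176.] xy 0.5408 0.2970 LxW 197 15 longdir 103.0
  px [200.  75.] xy 0.8591 0.0355 LxW 41 39 longdir 112.1
green 0.211
  px [348. 232.] xy 0.3757 -0.4082 LxW 38 38 longdir 177.8
[[-0.972  0.234 -0.   ]
 [ 0.234  0.972 -0.001]
 [ 0.    -0.001 -1.   ]]
[[215.05890028 347.23967355]
 [217.71096876 199.61412268]
 [ 19.05167097 320.47134018]]
```

View pics/crop.png

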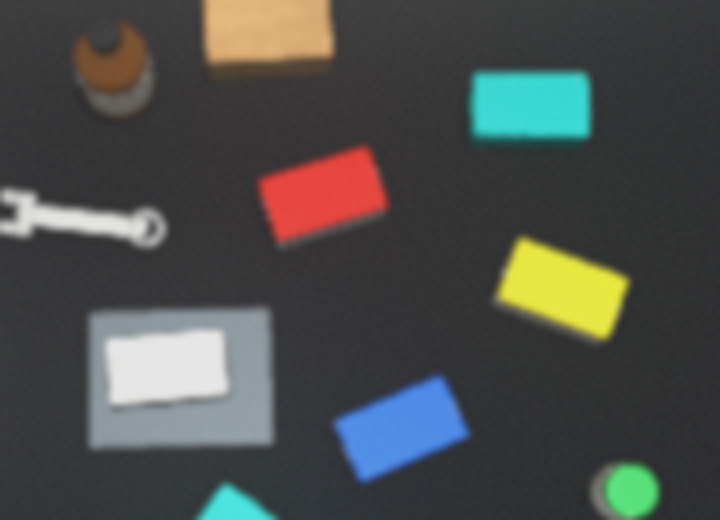

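The crop confirms the choices: blue at crop (400,428), yellow (562,288), white on the grey mat (167,367), red (323,194). Turquoise ones are left alone. I'll lift and turn, then travel above blue.

>>> jog_arm(motion=[[[0,0,-0.3,0.95],[0,0,-0.3,0.95],[0,0,-0.3,0.95],[0,0,-0.3,0.95],[0,0,-0.3,0.95]]], fingers=1, grip_force=25)

```text
time_s: 0.6
tool_pos: [0.1285, 0.5348, 0.4799]
tool_rot: [0.437, 0.899, -0.0, 0.0]
force: [-0.1, 0.0, -0.3]
opening: 1.004
grasp_force: 0.0
```

>>> jog_arm(motion=[[[0,0,-0.3,0.95],[0,0,-0.3,0.95],[-0.87,0.33,0,0],[-0.87,0.33,0,0],[-0.87,0.33,0,0]]])

```text
time_s: 1.1
tool_pos: [0.2263, 0.4332, 0.5093]
tool_rot: [0.549, 0.836, -0.0, 0.0]
force: [0.5, 0.2, 0.2]
opening: 0.999
grasp_force: 0.0
```

>>> jog_arm(motion=[[[-0.87,0.33,0,0],[-0.87,0.33,0,0],[-0.87,0.33,0,0],[-0.87,0.33,0,0],[-0.87,0.33,0,0]]])

```text
time_s: 1.6
tool_pos: [0.3883, 0.2657, 0.5096]
tool_rot: [0.55, 0.835, -0.0, -0.0]
force: [0.5, 0.5, 0.6]
opening: 1.001
grasp_force: 0.0
```

>>> jog_arm(motion=[[[-0.87,0.33,0,0],[-0.87,0.33,0,0],[-0.82,-0.38,0,0],[-0.82,-0.38,0,0],[-0.82,-0.38,0,0]]])

```text
time_s: 2.1
tool_pos: [0.4481, 0.0632, 0.5092]
tool_rot: [0.55, 0.835, -0.0, -0.0]
force: [0.4, 0.1, -0.2]
opening: 1.003
grasp_force: 0.0
```

>>> jog_arm(motion=[[[-0.82,-0.38,0,0],[-0.82,-0.38,0,0],[-0.82,-0.38,0,0],[-0.82,-0.38,0,0],[-0.82,-0.38,0,0]]])

```text
time_s: 2.6
tool_pos: [0.4416, -0.1627, 0.5096]
tool_rot: [0.55, 0.835, 0.0, -0.0]
force: [0.1, 0.6, 0.1]
opening: 0.996
grasp_force: 0.0
```

```bash
cat >> h.py <<'E'
def wrist(n):
    s=robot.get_state();im=cams.read_camera("wrist");np.save(f"pics/{n}.npy",im);cv2.imwrite(f"pics/{n}.png",im[:,:,::-1]);return s,im,campose("wrist",s)
def to(s,xy,z=None,ydir=None):
    "needed shift in tool axes (units) and turn (units) of TCP to target; ydir deg"
    T=R.from_quat(s["tool_rot"]).as_matrix();p=np.array(s["tool_pos"])
    d=np.array([*xy,p[2] if z is None else z])-p
    yd=np.degrees(np.arctan2(T[1,1],T[0,1]))
    turn=0 if ydir is None else ((yd-ydir+90)%180-90)
    print("shift units",(T.T@d/.05).round(3),"ydir %.1f turn deg %.1f units %.3f"%(yd,turn,turn/8))
E
python3 - <<'E'
from h import *
s,im,c=wrist("w1");print(s["tool_pos"])
for n,z in(("blue",.042),("yellow",.042),("white",.045)): print(n);show(rects(c,im,n,z,250))
to(s,(.436,-.2535),.205,23.1)
E
```

```text
[ 0.44159109 -0.16274078  0.50956755]
blue
  px [230. 211.] xy 0.4336 -0.2536 LxW 101 58 longdir 113.4
yellow
white
  px [301. 119.] xy 0.4750 -0.0650 LxW 145 108 longdir 91.0
  px [396. 100.] xy 0.6069 0.0192 LxW 136 34 longdir 84.3
shift units [-1.624 -0.82   6.091] ydir 23.3 turn deg 0.2 units 0.024
```

View pics/w1.png

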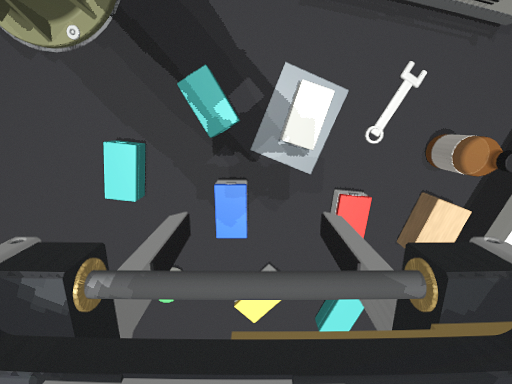

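Wrist view shows blue lid at (230,211), squarely between the fingers' line; white on its mat at (307,112). Going down on blue.

>>> jog_arm(motion=[[[-0.54,-0.28,0.4,0],[-0.54,-0.28,0.4,0],[-0.54,-0.28,0.4,0],[0,0,0.9,0],[0,0,0.9,0]]])

```text
time_s: 3.15
tool_pos: [0.4351, -0.2525, 0.3582]
tool_rot: [0.55, 0.835, 0.0, 0.0]
force: [1.1, -0.6, -0.3]
opening: 1.0
grasp_force: 0.0
```

>>> jog_arm(motion=[[[0,0,0.9,0],[0,0,0.8,0],[0,0,0.6,0],[0,0,0.4,0],[0,0,0.3,0]]])

```text
time_s: 3.65
tool_pos: [0.4353, -0.2517, 0.2078]
tool_rot: [0.55, 0.835, 0.0, -0.001]
force: [0.4, 0.2, 0.8]
opening: 1.0
grasp_force: 0.0
```

>>> jog_arm(motion=[[[0,0,0.09,0],[0,0,0,0],[0,0,0,0],[0,0,0,0]]])

```text
time_s: 4.05
tool_pos: [0.4357, -0.252, 0.206]
tool_rot: [0.55, 0.835, -0.0, 0.001]
force: [-0.6, -0.0, 0.3]
opening: 0.999
grasp_force: 0.0
```

>>> jog_arm(motion=[[[0,0,0,0],[0,0,0,0],[0,0,0,0],[0,0,0,0],[0,0,0,0]]], fingers=0, grip_force=25)

```text
time_s: 4.55
tool_pos: [0.4355, -0.2519, 0.2052]
tool_rot: [0.55, 0.835, -0.0, -0.0]
force: [-1.0, -0.1, 0.9]
opening: 0.61
grasp_force: 0.4
```

Run:
```python
from h import *
s=robot.get_state();print(s["opening"],s["grasp_force"],s["tool_pos"])
im=np.load("pics/top0.npy");c=campose("top");w=np.load("pics/w1.npy")
h=cv2.cvtColor(w,cv2.COLOR_RGB2HSV);print("mat/lid V",h[90,275],h[105,305],h[112,310],h[140,330])
# subpixel top-camera fits of blue bar front edge and green line
hh=cv2.cvtColor(im,cv2.COLOR_RGB2HSV)
g=((hh[...,0]>45)&(hh[...,0]<75)&(hh[...,1]>60))[195:225,75:160]
ys,xs=np.nonzero(g);P=back(c,np.c_[xs+75,ys+195],.211);m=P.mean(0);v=np.linalg.svd(P-m)[2][0];print("green centre",m,"dir",np.degrees(np.arctan2(v[1],v[0])),len(P))
b=mask(im,"blue")[150:195,60:160];ys,xs=np.nonzero(b);P=back(c,np.c_[xs+60,ys+150],.227);m2=P.mean(0);v2=np.linalg.svd(P-m2)[2][0];a=np.arctan2(v2[1],v2[0]);print("blue bar centre",m2,"dir",np.degrees(a))
(_,sz,_)=cv2.minAreaRect((P*1000).astype(np.float32));print(sz)
```

```text
0.6098879858430605 0.4375481139868498 [ 0.43552832 -0.25193329  0.20517313]
mat/lid V [104  22 152] [  0   0 255] [  0   0 255] [120  11  70]
green centre [0.43886365 0.27380784] dir 103.01968689618649 185
blue bar centre [0.54050563 0.29805491] dir -77.01876055178914
(15.191154479980469, 197.02577209472656)
```

>>> jog_arm(motion=[[[0,0,0,0],[0,0,0,0],[0,0,-0.1,0],[0,0,-0.3,0],[0,0,-0.5,0]]])

```text
time_s: 5.05
tool_pos: [0.4353, -0.2517, 0.2498]
tool_rot: [0.55, 0.835, 0.0, -0.001]
force: [0.7, 0.3, -1.4]
opening: 0.595
grasp_force: 25.0
```

>>> jog_arm(motion=[[[0,0,-0.7,0],[0,0,-0.7,0],[0,0,-0.5,0],[0,0,-0.2,0],[0,0,0,0]]])

```text
time_s: 5.55
tool_pos: [0.4355, -0.2519, 0.3559]
tool_rot: [0.55, 0.835, 0.0, 0.001]
force: [0.2, -1.0, -1.6]
opening: 0.593
grasp_force: 25.0
```

```bash
cat > w.py <<'E'
from h import *
import sys
def white(c,im,z,v):
    g=((im.min(2)>v)).astype(np.uint8);cs,_=cv2.findContours(g,cv2.RETR_EXTERNAL,cv2.CHAIN_APPROX_NONE)
    for k in cs:
        if cv2.contourArea(k)<300: continue
        (x,y),(a,b),_=r=cv2.minAreaRect(w:=back(c,k.reshape(-1,2),z).astype(np.float32)*1000)
        bx=cv2.boxPoints(r);e=max((bx[1]-bx[0],bx[2]-bx[1]),key=np.linalg.norm)
        if max(a,b)<130 and min(a,b)>40: print(v,"%.4f %.4f  %.0fx%.0f dir %.1f"%(x/1e3,y/1e3,a,b,np.degrees(np.arctan2(e[1],e[0]))%180))
E
python3 - <<'E'
from w import *
s,im,c=wrist("w2");print(s["tool_pos"],s["opening"],s["grasp_force"])
for v in(150,200,235): white(c,im,.045,v)
show(rects(c,im,"blue",.205-.205+s["tool_pos"][2]-.205+.042,300))
print("w1");w=np.load("pics/w1.npy")
s1=dict(tool_pos=[.44159,-.16274,.50957],tool_rot=[.55,.835,0,0])
for v in(200,235): white(campose("wrist",s1),w,.045,v)
print("top");
for v in(170,200,220): white(campose("top"),np.load("pics/top0.npy"),.045,v)
E
```

```text
[ 0.43554752 -0.25187295  0.35589283] 0.5928656952410097 24.999736547470093
200 0.4863 -0.0590  55x86 dir 95.4
235 0.4863 -0.0590  55x85 dir 95.5
  px [254. 309.] xy 0.4522 -0.2915 LxW 55 14 longdir 23.5
  px [255. 216.] xy 0.4286 -0.2360 LxW 65 55 longdir 113.3
w1
200 0.4864 -0.0516  56x100 dir 95.8
235 0.4858 -0.0518  55x99 dir 95.5
top
170 0.4897 -0.0508  58x102 dir 95.8
200 0.4888 -0.0518  54x98 dir 95.5
220 0.4895 -0.0509  50x94 dir 95.5
```

View pics/w2.png

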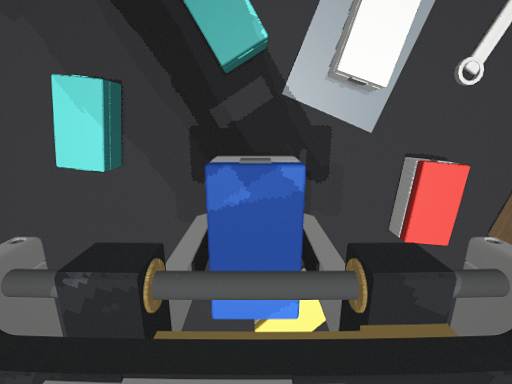

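>>> jog_arm(motion=[[[0,0,0,0.75],[0,0,0,0.74],[0,0,0,0.74],[0.6,0.4,0,0],[0.8,0.5,0,0]]])

```text
time_s: 6.1
tool_pos: [0.4736, -0.178, 0.3532]
tool_rot: [0.674, 0.739, -0.0, -0.001]
force: [0.7, 0.2, -1.2]
opening: 0.598
grasp_force: 25.0
```

>>> jog_arm(motion=[[[0.6,0.4,0,0],[0,0.1,0,0],[0,0,0,0]]])

```text
time_s: 6.4
tool_pos: [0.4961, -0.1453, 0.3535]
tool_rot: [0.672, 0.74, -0.001, -0.001]
force: [0.9, -0.4, -1.5]
opening: 0.598
grasp_force: 25.0
```

Run:
```python
from w import *
s,im,c=wrist("w3");print(s["tool_pos"],s["opening"])
for v in(150,200,235): white(c,im,.045,v)
for k in range(2): to(s,(.487,-.0517),.250,5.5)
show(rects(c,im,"blue",s["tool_pos"][2]-.205+.042,300))
```

```text
[ 0.4960841  -0.14526201  0.35353892] 0.5975382561123742
150 0.4825 -0.0479  104x109 dir 91.8
200 0.4865 -0.0509  56x97 dir 95.6
235 0.4843 -0.0293  54x52 dir 5.5
shift units [1.878 0.005 2.073] ydir 5.5 turn deg 0.0 units 0.006
shift units [1.878 0.005 2.073] ydir 5.5 turn deg 0.0 units 0.006
  px [255. 309.] xy 0.4995 -0.1878 LxW 55 14 longdir 5.7
  px [255. 216.] xy 0.4937 -0.1278 LxW 65 55 longdir 95.6
```

View pics/w3.png

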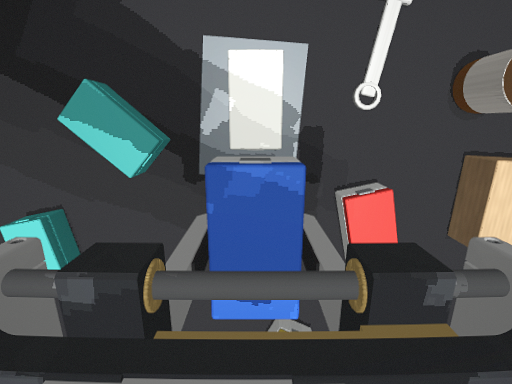

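Wrist view shows blue in hand (254,190) in line with the white lid (256,100), parallel edges. Moving over it and lowering.

>>> jog_arm(motion=[[[0.4,0,0,0],[0.6,0,0,0],[0.5,0,0,0],[0.3,0,0.2,0],[0.09,0,0.4,0]]])

```text
time_s: 6.95
tool_pos: [0.4865, -0.0514, 0.325]
tool_rot: [0.673, 0.74, 0.0, 0.001]
force: [0.2, -0.2, -1.4]
opening: 0.595
grasp_force: 25.0
```

>>> jog_arm(motion=[[[0,0,0.5,0],[0,0,0.4,0],[0,0,0.25,0],[0,0,0.15,0],[0,0,0.05,0]]])

```text
time_s: 7.45
tool_pos: [0.4867, -0.052, 0.257]
tool_rot: [0.673, 0.74, -0.0, -0.0]
force: [0.7, 0.7, -1.4]
opening: 0.597
grasp_force: 25.0
```

>>> jog_arm(motion=[[[0,0,0,0],[0,0,0,0],[0,0,0,0]]])

```text
time_s: 7.75
tool_pos: [0.4869, -0.0517, 0.2583]
tool_rot: [0.673, 0.74, 0.0, 0.0]
force: [0.2, -0.1, -1.7]
opening: 0.597
grasp_force: 25.0
```

>>> jog_arm(motion=[[[0,0,0.04,0],[0,0,0.03,0],[0,0,0.02,0],[0,0,0,0]]])

```text
time_s: 8.15
tool_pos: [0.4867, -0.0517, 0.253]
tool_rot: [0.673, 0.74, -0.0, -0.0]
force: [0.4, -0.4, -0.9]
opening: 0.593
grasp_force: 25.0
```

>>> jog_arm(motion=[[[0,0,0.015,0],[0,0,0.015,0],[0,0,0,0]]])

```text
time_s: 8.45
tool_pos: [0.4868, -0.0517, 0.2516]
tool_rot: [0.673, 0.74, -0.0, -0.0]
force: [0.6, -0.6, -1.5]
opening: 0.597
grasp_force: 25.0
```

>>> jog_arm(motion=[[[0,0,0.015,0],[0,0,0.015,0],[0,0,0,0]]])

```text
time_s: 8.75
tool_pos: [0.4868, -0.0517, 0.2502]
tool_rot: [0.673, 0.74, 0.0, 0.0]
force: [-0.3, -0.6, -0.9]
opening: 0.596
grasp_force: 25.0
```

>>> jog_arm(motion=[[[0,0,0.01,0],[0,0,0.01,0],[0,0,0,0]]])

```text
time_s: 9.05
tool_pos: [0.4868, -0.0516, 0.2501]
tool_rot: [0.673, 0.74, 0.0, 0.0]
force: [-6.5, 1.7, 15.2]
opening: 0.594
grasp_force: 25.0
```

Contact made at 15 N. I'll ease off half a millimetre and release.

>>> jog_arm(motion=[[[0,0,-0.01,0],[0,0,0,0]]])

```text
time_s: 9.25
tool_pos: [0.4868, -0.0516, 0.2501]
tool_rot: [0.673, 0.74, 0.0, 0.0]
force: [-4.6, 1.3, 8.6]
opening: 0.599
grasp_force: 25.0
```

>>> jog_arm(motion=[[[0,0,0,0],[0,0,0,0],[0,0,0,0],[0,0,0,0]]], fingers=1)

```text
time_s: 9.65
tool_pos: [0.4868, -0.0517, 0.2495]
tool_rot: [0.673, 0.74, -0.0, -0.0]
force: [-0.7, -1.2, 0.2]
opening: 0.898
grasp_force: 0.0
```

>>> jog_arm(motion=[[[0,0,-0.3,0],[0,0,-0.6,0],[0,0,-0.9,0],[0,0,-0.9,0],[0,0,-0.9,0]]])

```text
time_s: 10.15
tool_pos: [0.4864, -0.0516, 0.4315]
tool_rot: [0.673, 0.74, 0.0, 0.0]
force: [1.2, -0.4, 0.7]
opening: 1.004
grasp_force: 0.0
```

Run:
```python
from w import *
s=robot.get_state();print(s["tool_pos"],s["opening"])
im=cams.read_camera("top");c=campose("top");np.save("pics/t2.npy",im)
show(rects(c,im,"blue",.087,250));print("y");show(rects(c,im,"yellow",.042))
to(s,(.5589,-.3959),.5,-21.4)
```

```text
[ 0.48641148 -0.05158241  0.43150277] 1.0036772794672102
  px [109. 176.] xy 0.5678 0.3543 LxW 223 17 longdir 103.0
y
  px [331. 182.] xy 0.5589 -0.3958 LxW 107 62 longdir 68.9
shift units [-6.993  0.789 -1.37 ] ydir 5.4 turn deg 26.8 units 3.356
```

>>> jog_arm(motion=[[[0,0,0,0.84],[0,0,0,0.84],[0,0,0,0.84],[0,0,0,0.84],[-0.67,0.55,0,0]]])

```text
time_s: 10.7
tool_pos: [0.4999, -0.0909, 0.4298]
tool_rot: [0.827, 0.563, 0.0, -0.0]
force: [0.5, -0.1, 0.1]
opening: 0.998
grasp_force: 0.0
```

>>> jog_arm(motion=[[[-0.67,0.55,0,0],[-0.67,0.55,0,0],[-0.67,0.55,0,0],[-0.67,0.55,0,0],[-0.67,0.55,0,0]]])

```text
time_s: 11.2
tool_pos: [0.5672, -0.3009, 0.4292]
tool_rot: [0.826, 0.563, -0.0, -0.0]
force: [-0.3, 0.7, 0.6]
opening: 1.001
grasp_force: 0.0
```

>>> jog_arm(motion=[[[-0.67,0.55,0,0],[0,0,0,0],[0,0,0,0]]])

```text
time_s: 11.5
tool_pos: [0.5803, -0.3409, 0.4283]
tool_rot: [0.827, 0.563, -0.0, -0.001]
force: [0.0, 1.1, 0.1]
opening: 0.996
grasp_force: 0.0
```

Run:
```python
from w import *
s,im,c=wrist("w4");print(s["tool_pos"],s["opening"])
o=rects(c,im,"yellow",.042,250);show(o)
for k in o: to(s,(k[1],k[2]),.205,k[5]-90)
t=cams.read_camera("top");ct=campose("top");print("top blue");show(rects(ct,t,"blue",.087,250));print("top yellow");show(rects(ct,t,"yellow",.042));show(rects(ct,t,"red",.042))
```

```text
[ 0.58031013 -0.34091642  0.42832321] 0.9957915829720846
  px [254. 215.] xy 0.5559 -0.3956 LxW 102 56 longdir 69.5
shift units [-1.2   -0.047  4.466] ydir -21.5 turn deg -1.0 units -0.124
top blue
  px [231. 200.] xy 0.4887 -0.0530 LxW 100 57 longdir 95.0
  px [109. 176.] xy 0.5678 0.3543 LxW 223 17 longdir 103.0
top yellow
  px [270. 158.] xy 0.6437 -0.1868 LxW 105 61 longdir 107.9
```

>>> jog_arm(motion=[[[-0.4,-0.02,0.5,-0.09],[-0.5,-0.02,0.6,0],[-0.3,0,0.8,0],[0,0,0.8,0],[0,0,0.7,0]]])

```text
time_s: 12.1
tool_pos: [0.5567, -0.3946, 0.2585]
tool_rot: [0.823, 0.569, 0.0, -0.0]
force: [-0.2, -1.2, -0.3]
opening: 0.997
grasp_force: 0.0
```

>>> jog_arm(motion=[[[0,0,0.5,0],[0,0,0.3,0],[0,0,0.2,0],[0,0,0.06,0],[0,0,0,0]]])

```text
time_s: 12.6
tool_pos: [0.5572, -0.3955, 0.2075]
tool_rot: [0.823, 0.569, 0.0, 0.001]
force: [0.2, 0.7, 0.4]
opening: 1.001
grasp_force: 0.0
```

>>> jog_arm(motion=[[[0,0,0,0],[0,0,0,0],[0,0,0,0],[0,0,0,0],[0,0,0,0]]], fingers=0, grip_force=25)

```text
time_s: 13.1
tool_pos: [0.557, -0.3956, 0.2068]
tool_rot: [0.823, 0.568, 0.0, 0.0]
force: [-0.1, -0.3, -0.4]
opening: 0.614
grasp_force: 0.0
```

>>> jog_arm(motion=[[[0,0,0,0],[0,0,0,0]]])

```text
time_s: 13.3
tool_pos: [0.557, -0.3956, 0.2068]
tool_rot: [0.823, 0.568, 0.0, 0.0]
force: [-0.9, 0.4, 1.8]
opening: 0.596
grasp_force: 25.0
```

>>> jog_arm(motion=[[[0,0,-0.1,0],[0,0,-0.3,0],[0,0,-0.6,0],[0,0,-0.7,0],[0,0,-0.7,0]]])

```text
time_s: 13.8
tool_pos: [0.5568, -0.3954, 0.3291]
tool_rot: [0.823, 0.569, 0.0, 0.0]
force: [-0.4, -0.6, -0.9]
opening: 0.596
grasp_force: 25.0
```

>>> jog_arm(motion=[[[0,0,-0.7,-0.67],[0,0,-0.5,-0.65],[0,0,-0.2,-0.65],[0,0,0,-0.65],[0,0,0,-0.65]]])

```text
time_s: 14.3
tool_pos: [0.5567, -0.3954, 0.3985]
tool_rot: [0.671, 0.741, 0.0, 0.001]
force: [1.3, 0.1, -1.5]
opening: 0.594
grasp_force: 25.0
```

>>> jog_arm(motion=[[[0.4,-0.06,0,0],[0.7,-0.1,0,0],[0.8,-0.12,0,0],[0.8,-0.12,0,0],[0.8,-0.12,0,0]]])

```text
time_s: 14.8
tool_pos: [0.5136, -0.2223, 0.3978]
tool_rot: [0.673, 0.74, 0.0, 0.001]
force: [1.5, 0.1, -1.4]
opening: 0.594
grasp_force: 25.0
```

>>> jog_arm(motion=[[[0.7,-0.1,0,0],[0.5,-0.08,0,0],[0.3,-0.04,0,0],[0.17,-0.02,0,0],[0,0,0,0]]])

```text
time_s: 15.3
tool_pos: [0.4946, -0.1416, 0.3972]
tool_rot: [0.673, 0.74, 0.0, 0.0]
force: [-0.3, -0.9, -1.7]
opening: 0.599
grasp_force: 25.0
```

Run:
```python
from w import *
s,im,c=wrist("w5");print(s["tool_pos"],s["opening"],s["force"])
print("blue");show(rects(c,im,"blue",.087,250))
print("yellow");show(rects(c,im,"yellow",s["tool_pos"][2]-.206+.042,250))
to(s,(.4868,-.0517),.298,5.3)
```

```text
[ 0.49460215 -0.14161756  0.39715141] 0.5988326311551402 [-0.26776275 -0.85238691 -1.67639166]
blue
  px [256. 104.] xy 0.4867 -0.0534 LxW 98 55 longdir 95.4
yellow
  px [254. 308.] xy 0.4982 -0.1844 LxW 55 13 longdir 5.5
  px [255. 216.] xy 0.4929 -0.1247 LxW 66 55 longdir 95.3
shift units [1.806 0.015 1.982] ydir 5.5 turn deg 0.2 units 0.022
```

View pics/w5.png

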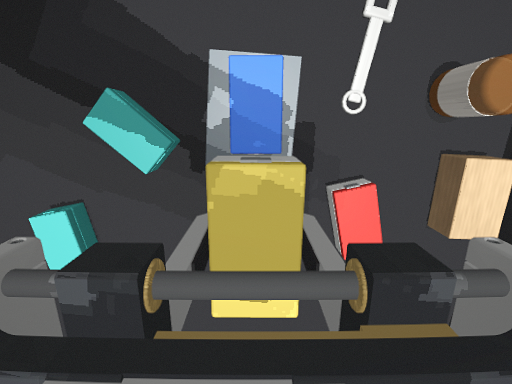

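Wrist view shows blue squarely on white (256,104), yellow in hand at (255,215), same centre column and parallel. Placing yellow.

>>> jog_arm(motion=[[[0.4,0.01,0,0],[0.6,0,0,0],[0.5,0,0,0],[0.2,0,0.2,0],[0.1,0,0.4,0]]])

```text
time_s: 15.85
tool_pos: [0.4869, -0.0523, 0.3668]
tool_rot: [0.673, 0.74, 0.001, 0.001]
force: [-0.1, 0.2, -1.5]
opening: 0.594
grasp_force: 25.0
```

>>> jog_arm(motion=[[[0,0,0.5,0],[0,0,0.4,0],[0,0,0.25,0],[0,0,0.15,0],[0,0,0.06,0]]])

```text
time_s: 16.35
tool_pos: [0.4867, -0.0527, 0.2981]
tool_rot: [0.673, 0.74, -0.0, -0.0]
force: [-0.0, 0.3, -1.4]
opening: 0.592
grasp_force: 25.0
```

>>> jog_arm(motion=[[[0,0,0.03,0],[0,0,0,0],[0,0,0,0]]])

```text
time_s: 16.65
tool_pos: [0.4866, -0.0523, 0.2977]
tool_rot: [0.673, 0.74, 0.0, 0.0]
force: [-0.1, -1.1, -1.0]
opening: 0.597
grasp_force: 25.0
```

>>> jog_arm(motion=[[[0,0,0.02,0],[0,0,0.02,0],[0,0,0.01,0],[0,0,0,0]]])

```text
time_s: 17.05
tool_pos: [0.4865, -0.0522, 0.2946]
tool_rot: [0.673, 0.74, -0.0, -0.0]
force: [0.6, 0.3, -1.1]
opening: 0.596
grasp_force: 25.0
```

>>> jog_arm(motion=[[[0,0,0.01,0],[0,0,0.01,0],[0,0,0,0]]])

```text
time_s: 17.35
tool_pos: [0.4865, -0.0522, 0.2937]
tool_rot: [0.673, 0.74, 0.0, 0.0]
force: [-0.1, 0.4, -1.0]
opening: 0.598
grasp_force: 25.0
```

>>> jog_arm(motion=[[[0,0,0.01,0],[0,0,0.005,0],[0,0,0,0]]])

```text
time_s: 17.65
tool_pos: [0.4865, -0.0522, 0.2937]
tool_rot: [0.673, 0.74, 0.0, 0.0]
force: [-4.4, 0.3, 10.2]
opening: 0.598
grasp_force: 25.0
```

>>> jog_arm(motion=[[[0,0,-0.008,0],[0,0,0,0]]])

```text
time_s: 17.85
tool_pos: [0.4865, -0.0522, 0.2937]
tool_rot: [0.673, 0.74, 0.0, 0.0]
force: [-2.7, 0.9, 5.4]
opening: 0.594
grasp_force: 25.0
```

>>> jog_arm(motion=[[[0,0,0,0],[0,0,0,0],[0,0,0,0],[0,0,0,0]]], fingers=1)

```text
time_s: 18.25
tool_pos: [0.4866, -0.0522, 0.2932]
tool_rot: [0.673, 0.74, -0.0, -0.0]
force: [-0.0, 0.4, 0.3]
opening: 0.897
grasp_force: 0.0
```

>>> jog_arm(motion=[[[0,0,-0.3,0],[0,0,-0.6,0],[0,0,-0.8,0],[0,0,-0.8,0],[0,0,-0.8,-0.47]]])

```text
time_s: 18.75
tool_pos: [0.4862, -0.0522, 0.4599]
tool_rot: [0.648, 0.762, 0.0, -0.0]
force: [0.3, 0.4, -0.6]
opening: 1.001
grasp_force: 0.0
```

>>> jog_arm(motion=[[[0,0,-0.6,-0.47],[0,0,-0.3,0],[0.6,0.45,0,0],[0.7,0.55,0,0],[0.7,0.55,0,0]]])

```text
time_s: 19.25
tool_pos: [0.54, 0.0639, 0.5035]
tool_rot: [0.623, 0.782, 0.0, 0.0]
force: [0.5, -1.0, -0.4]
opening: 0.998
grasp_force: 0.0
```

>>> jog_arm(motion=[[[0.7,0.55,0,0],[0.7,0.55,0,0],[0.6,0.45,0,0],[0.37,0.28,0,0],[0,0,0,0]]])

```text
time_s: 19.75
tool_pos: [0.6028, 0.2011, 0.502]
tool_rot: [0.622, 0.783, -0.001, -0.001]
force: [-1.4, 0.3, -0.8]
opening: 0.997
grasp_force: 0.0
```

Run:
```python
from w import *
s,im,c=wrist("w6");print(s["tool_pos"],s["opening"])
t=cams.read_camera("top");ct=campose("top");np.save("pics/t3.npy",t);print("top yellow");show(rects(ct,t,"yellow",.129))
x=np.array([np.cos(np.radians(13)),np.sin(np.radians(13))])
# blue bar front edge and green line, both views, measured along cooler x
for n,cc,i in(("wrist",c,im),):
    for col,z,a in(("blue",.227,300),("green",.211,100)):
        print(n,col);show(rects(cc,i,col,z,a))
sc=cams.read_camera("scene");cv2.imwrite("pics/s2.png",cv2.resize(sc[100:290,180:400,::-1],None,fx=3,fy=3))
both=np.vstack([im[:,:,::-1],]);cv2.imwrite("pics/w6.png",both)
h=(.577,.3064);to(s,h,.441,13.0);print(proj(c,[[*h,.261]]))
```

```text
[0.60277642 0.20108649 0.50196116] 0.997420297368721
top yellow
  px [230. 198.] xy 0.4879 -0.0535 LxW 99 56 longdir 95.0
wrist blue
  px [212.  94.] xy 0.5435 0.2792 LxW 168 18 longdir 102.9
wrist green
  px [106.  91.] xy 0.4390 0.2615 LxW 171 8 longdir 103.0
shift units [ 2.168 -0.022  1.22 ] ydir 13.1 turn deg 0.1 units 0.015
[[254.31771043  73.27650073]]
```

View pics/w6.png

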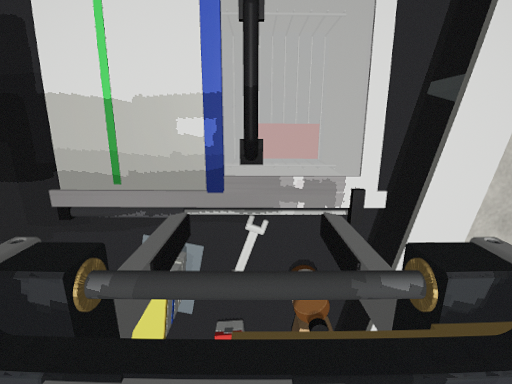

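View pics/s2.png

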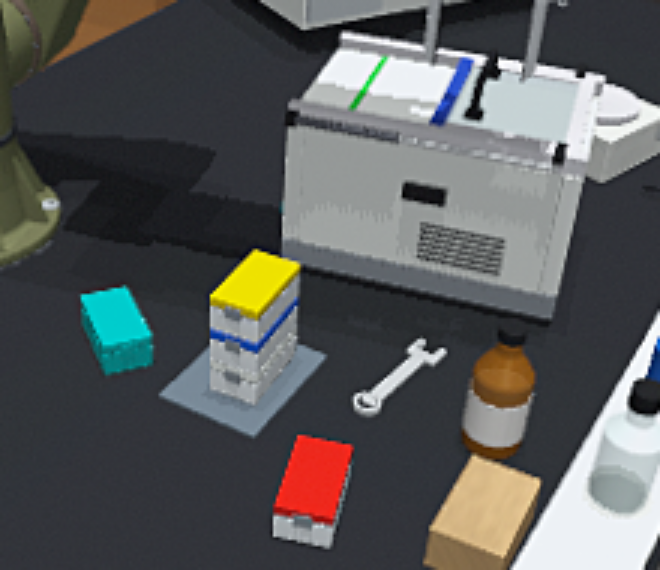

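Wrist view shows the handle bar at column 251, rows 10–152; blue edge at (212,94) and green line at (106,91). The scene crop shows the three-case column standing square, with red untouched. Travel needed is about 97 mm. Grasping the handle.

>>> jog_arm(motion=[[[0.5,-0.03,0,0],[0.7,-0.03,0,0],[0.6,-0.02,0,0],[0.37,0,0.1,0],[0,0,0.3,0]]])

```text
time_s: 20.4
tool_pos: [0.5732, 0.3045, 0.4842]
tool_rot: [0.622, 0.783, 0.001, 0.001]
force: [0.5, 0.5, -0.8]
opening: 1.002
grasp_force: 0.0
```

>>> jog_arm(motion=[[[0,0,0.4,0],[0,0,0.25,0],[0,0,0.1,0],[0,0,0.05,0],[0,0,0,0]]])

```text
time_s: 20.9
tool_pos: [0.574, 0.3032, 0.4438]
tool_rot: [0.623, 0.782, 0.0, 0.0]
force: [-0.4, -0.4, 0.2]
opening: 1.001
grasp_force: 0.0
```

>>> jog_arm(motion=[[[0,0,0,0],[0,0,0,0],[0,0,0,0],[0,0,0,0],[0,0,0,0]]], fingers=0, grip_force=40)

```text
time_s: 21.4
tool_pos: [0.5739, 0.3035, 0.4434]
tool_rot: [0.623, 0.782, 0.0, 0.0]
force: [-0.6, 0.6, 0.7]
opening: 0.614
grasp_force: 0.0
```

>>> jog_arm(motion=[[[0,0,0,0],[0,0,0,0],[0,0,0,0],[0,0,0,0],[0,0,0,0]]])

```text
time_s: 21.9
tool_pos: [0.5739, 0.3035, 0.4433]
tool_rot: [0.623, 0.782, 0.0, 0.0]
force: [-0.4, -0.0, -0.5]
opening: 0.189
grasp_force: 0.0
```

>>> jog_arm(motion=[[[0,0,0,0],[0,0,0,0],[0,0,0,0],[0,0,0,0]]])

```text
time_s: 22.3
tool_pos: [0.5742, 0.3035, 0.4433]
tool_rot: [0.623, 0.782, 0.001, 0.0]
force: [6.2, 2.1, -1.3]
opening: 0.118
grasp_force: 40.0
```

>>> jog_arm(motion=[[[0,-0.1,0,0],[0,-0.2,0,0],[0,-0.3,0,0],[0,-0.3,0,0],[0,-0.3,0,0]]])

```text
time_s: 22.8
tool_pos: [0.5154, 0.2899, 0.4433]
tool_rot: [0.623, 0.782, 0.001, 0.001]
force: [10.2, 3.9, -2.0]
opening: 0.115
grasp_force: 40.0
```

>>> jog_arm(motion=[[[0,-0.25,0,0],[0,-0.2,0,0],[0,-0.15,0,0],[0,-0.1,0,0],[0,0,0,0]]])

```text
time_s: 23.3
tool_pos: [0.4813, 0.2821, 0.4433]
tool_rot: [0.623, 0.782, 0.001, 0.001]
force: [9.0, 3.1, -3.8]
opening: 0.114
grasp_force: 40.0
```

```bash
cat > e.py <<'E'
from w import *
u=np.array([np.cos(np.radians(13)),np.sin(np.radians(13))])
def front(c,im,z,col="blue"):
    "median along-cooler-x of bar's front & rear pixels"
    m=mask(im,col);n,l,st,_=cv2.connectedComponentsWithStats(m);out=[]
    for i in range(1,n):
        if st[i,4]<40: continue
        ys,xs=np.nonzero(l==i);P=back(c,np.c_[xs,ys],z);s=P@u;v=P@np.array([-u[1],u[0]])
        b=np.round(v/.004);k=[(s[b==q].min(),s[b==q].max()) for q in np.unique(b)]
        lo,hi=np.median(k,axis=0);out.append((st[i,:4].tolist(),round(lo,4),round(hi,4),round((lo+hi)/2,4)))
    return out
E
python3 - <<'E'
from e import *
s,im,c=wrist("w7");print(s["tool_pos"],s["force"],s["opening"],s["grasp_force"],"handle s",s["tool_pos"][:2]@u)
t=cams.read_camera("top");ct=campose("top");np.save("pics/t4.npy",t)
print("wrist now b",front(c,im,.227),"g",front(c,im,.211,"green"))
print("top now b",front(ct,t,.227),"g",front(ct,t,.211,"green"))
t0=np.load("pics/top0.npy");print("top0 b",front(ct,t0,.227),"g",front(ct,t0,.211,"green"))
s6=dict(tool_pos=[.60278,.20109,.50196],tool_rot=[.622,.783,0,0]);w=np.load("pics/w6.npy");c6=campose("wrist",s6)
print("w6 b",front(c6,w,.227),"g",front(c6,w,.211,"green"))
E
```

```text
[0.48133354 0.28211139 0.44330501] [ 8.95649794  3.0905005  -3.80081071] 0.1139797049183219 39.99866008758545 handle s 0.5324582495824401
wrist now b [([191, 75, 28, 106], np.float64(0.4885), np.float64(0.5052), np.float64(0.4969))] g [([189, 86, 10, 156], np.float64(0.483), np.float64(0.4838), np.float64(0.4834))]
top now b [([193, 68, 14, 14], np.float64(0.8279), np.float64(0.8523), np.float64(0.8401)), ([409, 195, 12, 12], np.float64(0.3079), np.float64(0.3323), np.float64(0.3201)), ([110, 198, 39, 13], np.float64(0.4921), np.float64(0.5028), np.float64(0.4974))] g [([341, 226, 14, 14], np.float64(0.2587), np.float64(0.2908), np.float64(0.2747))]
top0 b [([193, 68, 14, 14], np.float64(0.8282), np.float64(0.8523), np.float64(0.8402)), ([76, 167, 67, 19], np.float64(0.5875), np.float64(0.5999), np.float64(0.5937)), ([409, 195, 12, 12], np.float64(0.3079), np.float64(0.3323), np.float64(0.3201)), ([273, 203, 35, 28], np.float64(0.3313), np.float64(0.3817), np.float64(0.3565))] g [([86, 204, 63, 15], np.float64(0.4887), np.float64(0.4899), np.float64(0.4893)), ([341, 226, 14, 14], np.float64(0.2587), np.float64(0.2908), np.float64(0.2747))]
w6 b [([200, 0, 24, 192], np.float64(0.5847), np.float64(0.6012), np.float64(0.593))] g [([93, 0, 28, 184], np.float64(0.4837), np.float64(0.4908), np.float64(0.4872))]
```

View pics/w7.png

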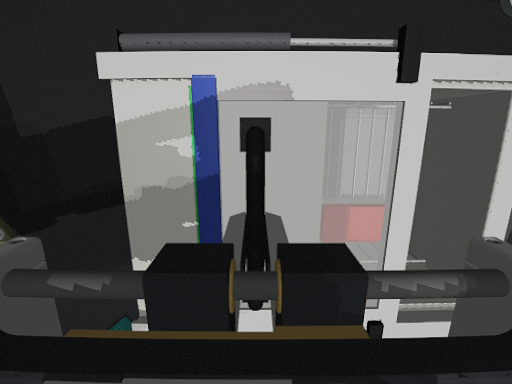

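Wrist view shows the blue bar at (205,160), with a thin sliver of the green line just ahead of it at column 192. About 0.5 mm remains, so I'll trim and verify.

>>> jog_arm(motion=[[[0,-0.01,0,0],[0,0,0,0],[0,0,0,0]]])

```text
time_s: 23.7
tool_pos: [0.4813, 0.2821, 0.4433]
tool_rot: [0.623, 0.782, 0.001, 0.001]
force: [8.4, 3.4, -4.0]
opening: 0.113
grasp_force: 40.0
```

Run:
```python
from e import *
s,im,c=wrist("w8");print(s["tool_pos"],s["force"],s["grasp_force"],s["tool_pos"][:2]@u,s["time_s"])
print(front(c,im,.227),front(c,im,.211,"green"))
t=cams.read_camera("top");show(rects(campose("top"),t,"yellow",.129))
```

```text
[0.48127488 0.28207675 0.44331223] [ 8.36934312  3.35458575 -3.9777308 ] 39.99871551990509 0.5323932989250512 23.7
[([191, 76, 28, 105], np.float64(0.4885), np.float64(0.5052), np.float64(0.4968))] [([189, 86, 10, 156], np.float64(0.483), np.float64(0.4838), np.float64(0.4834))]
  px [230. 198.] xy 0.4880 -0.0536 LxW 98 56 longdir 95.0
```

>>> jog_arm(motion=[[[0,-0.02,0,0],[0,0,0,0],[0,0,0,0]]])

```text
time_s: 24.1
tool_pos: [0.4803, 0.2819, 0.4433]
tool_rot: [0.623, 0.782, 0.001, 0.001]
force: [8.8, 3.3, -4.1]
opening: 0.114
grasp_force: 40.0
```

Run:
```python
from e import *
s,im,c=wrist("w9");print(s["tool_pos"],s["force"],s["grasp_force"],s["tool_pos"][:2]@u)
print(front(c,im,.227),front(c,im,.211,"green"))
```

```text
[0.48030579 0.28185664 0.44328178] [ 8.75724287  3.2684841  -4.11191987] 39.99877989292145 0.5313995281732871
[([191, 77, 28, 104], np.float64(0.4875), np.float64(0.5041), np.float64(0.4958))] []
```

The edge is at 0.487 along the cooler and the line at 0.487. It is steady and the handle is gripped at 40 N, so I'm handing in.

```bash
python3 -c "
from rig import robot
print(robot.sign_off())"
```

```text
the job is handed in; nothing more can be done
None
```

I set blue and then yellow upright and squarely on the white case, pulled the cooler cover open to the green line (within about 1 mm by my measurement), and handed in at about 24 s with the gripper still holding the handle.

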